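Unscrew the blender's drive coupling of unknown thread hand

TASK

The blender's worn drive coupling, the dark steel hub with a screw skirt that stands in the middle of the motor base, has to come off its locked shaft, and nobody knows whether this one has a right-hand or a left-hand thread: try it both ways, unscrew it about a quarter turn in the direction that gives, and lift it straight off. Finish while holding it in the gripper, upright and still, a hand's width (7 or 8 cm) above the motor base. Leave the jug, the new coupling, the cup, the glass and the lemon where they are.

Things in the scene. Friction and masses are not known exactly. Their poses are not given: they have to be found in the camera images.
- blender: blender motor base, brushed metal, black control panel with steel dial toward the robot; 212 mm deep, 156 wide, fixed by suction feet. Origin on its underside, exactly below the upright drive shaft; x away from the panel, z up. The jug seat round the shaft is a well of 67 mm radius: floor 78 mm, rim 98 mm, panel's top 104 mm above the worktop; rubber blocks at the rim reach in to 62 mm radius.
- shaft_shoulder (a point): centre of the shaft's shoulder, 84 mm above the worktop, on which the tightened coupling sits; z up along the shaft. The shaft is locked and does not turn. Its threaded end, hidden in the coupling, reaches 15 mm above this point. Wall cabinets hang over the back of the worktop (x beyond 0.6 m) from 0.58 m up: come in from the robot's side.
- coupling_hub (a point): grip point of the worn coupling on the motor base, steel, dark grey, 300 g, upright: a round hub 28 mm across with fine splines stands 36 mm tall on a round skirt 49 mm across, 21 mm high; 57 mm in all. The point is on the axis, 44 mm above its underside (128 mm above the worktop at the start), 13 mm below the hub's top. White index dot on the skirt's top along its x axis; z up.
- coupling: the same coupling, origin at its underside's centre; starts tight, its x along the motor base's x. Its thread is right-handed (loosens counterclockwise from above) in some starts, left-handed in others; nothing shows which. The tightening way it stops within 5 degrees and the fingers slip; the loosening way it turns, climbing about 4 mm in 90 degrees. It lifts off between 80 and 94 degrees (stop).
- spare_center (a point): centre, half-way up (28 mm above its underside), of the new coupling that stands on the worktop at the right; same look and size, 57 mm high; to be left alone
- jug_center (a point): centre of the blender jug at the left: clear, with black foot, lid and handle, 137 mm across, 224 mm high; the handle reaches 110 mm from its axis along y; point on the axis 112 mm above its underside; to be left alone
- mug_blue: small dark cup at the back, 61x84x54 mm, origin under its centre; to be left alone
- tumbler: small drinking glass at the back, 50 mm in diameter, 58 mm high, origin under its centre; to be left alone
- lemon: lemon on the right beside the sink, 62 mm, origin at its underside at the start; to be left alone
Mind the look-alikes: they are no part of the job. What is shaped like the coupling but pink is not meant.

How it is judged:
By the outcome, as a careful person would: the job done as asked, in the order asked, and still so for the second after the job is handed in, while the arm keeps its last pose, push and grip.
It also fails if it takes over 42 s, if anything falls off the work surface, if the arm or the gripper's body presses on something with over 40 N, if the wrist force passes 120 N, or if a joint passes its speed limit or range.

ROBOT

A 6-joint arm with a two-finger parallel gripper is mounted at the origin on a cart in front of the work surface, level with it; the furniture and walls round the work are solid. World frame = base frame: x ahead of the robot, y to its left, z up, the work surface at z = 0. Lengths are in mm, angles in degrees, forces in N, time in s.
With the tool pointing down it reaches from about 350 to 850 mm from the base axis. Payload 8.1 kg.
Tool frame: the origin (TCP) lies at the centre of the arm's flange, where the gripper is bolted on; the fingertips stand 173 mm ahead of it and the grasp point (between the pads) lies 155 mm ahead of it; z points along the fingers, y is the line along which they close (so a half turn about z gives the same grasp; the last joint's range is limited). The gripper opens to 85 mm and grips with 20 to 120 N. Pads are 22 mm wide; open, the fingers measure 114 mm over their backs; the gripper's body (76 mm by 85 mm) begins 54 mm behind the grasp point. The pads swing forward as they close: fully open they stand 13 mm farther back than shut.
Start: joints at [-77.028, 7.471, 85.268, -0, 87.261, -4.893], TCP at [184.084, -571.069, 404.692] pointing down, gripper open.
Joint ranges: [-169.43, 169.43], [-51.17, 129.36], [1.28, 143.12], [-76.62, 256.62], [0, 156.53], [-152.29, 152.29]. Speed limits (degrees/s): [136.94, 136.94, 159.86, 180, 180, 180].

INTERFACE

Orientations are given as [roll, pitch, yaw] about the fixed x, y, z axes, in that order (R = Rz(yaw) Ry(pitch) Rx(roll)).
In Python, from bench import * gives the robot as it stands.
- The arm moves only by the shell command python3 -m jog 'ROWS' [FORCE]. ROWS is text: rows parted by semicolons, each of 7 numbers parted by spaces: the shift along the tool's x, y, z scaled (see below), then the turn, a rotation vector about the tool's x, y, z scaled (see below), then the closure, from -1 (fully open) to 1 (shut). In form: tx ty tz wx wy wz hand; .... A call has 1 to 5 rows; each row shifts and turns the commanded pose from where the row before left it, along the tool's axes as they then stand; what a row does not reach is not made up. The controller multiplies each number of a shift by 0.1 m and each number of a turn by 60 degrees. A row lasts 1/8 s, in which the tool goes at most 62.5 mm and 10.7 degrees, less where a joint would pass 70% of its speed; a pose out of reach is approached as far as the arm can. A call with a number of a shift or a turn outside -1 to 1 is refused whole. A call with a gripper value outside its range is refused whole. The fingers move at their own pace and stop on an object; FORCE is the grip in N (left out, the last holds). Time passes only in rows, so rows that do not move let the fingers close. It gives the time, the measured TCP pose, the force, the opening and the grip force at its end, in the units of the state.
- sense(): the state, without advancing time (a new reading comes with each control period).
- snapshot(name): name is "scene" or "top" or "wrist"; returns a dict with "img" (420x560x3 uint8, red, green, blue), "fx", "fy", "cx", "cy" (pixels), "extrinsics" (4x4, takes a point from camera to world coordinates). Camera axes: x right, y down, z forward; pixel columns grow to the right and rows downward; lengths in mm; the calibration is good to about 2 mm. A picture is of the moment at which its call begins. There is no depth.
- hand_in(): hands the job in; it is judged then, once.
The state is a dict: "time": time; "joint_pos": joint angles; "qd": joint speeds; "joint_efforts": joint torques, N m; "tool_pos": TCP position; "tcp_rot": TCP orientation; "ft_force": force on the tool from outside, world axes, zero at the start; "wrist_torque": the same for the moment, N m; "finger_gap": finger opening in mm; "grip_force": force on a finger pad.
Only numpy, scipy, OpenCV 4.12 (cv2) and the standard library are available. Lean on these libraries where they do the work, as an engineer would, in place of code of your own. Each camera call takes 0.05 s, during which the arm holds its last target. There are 200 camera calls.

## Working session

There is one attempt and no reset: what is moved stays moved. The work goes in short steps, Python scripts to look and compute and a shell command to move; the robot and the scene stay as the last step left them, time stands still between calls to the robot, and variables do not carry over. Pictures are saved under pics/ and viewed, at most 10 in all, crops included, and the job is handed in when it is done.

```bash
mkdir -p pics; python3 - <<'E'
from bench import *
import cv2,numpy as np
for n in("scene","top"):
    s=snapshot(n);cv2.imwrite(f"pics/{n}1.png",s["img"][:,:,::-1])
    print(n,s["fx"],s["fy"],s["cx"],s["cy"],np.round(s["extrinsics"],4).tolist())
print(sense())
E
```

```text
scene 529.7792710456399 529.7792710456399 272.87262949092263 207.36959859553843 [[-0.8697, -0.3816, 0.3131, 135.5528], [-0.4936, 0.6791, -0.5433, 924.8893], [-0.0053, -0.6271, -0.779, 1197.1467], [0.0, 0.0, 0.0, 1.0]]
top 520.3753306761262 520.3753306761262 284.8408599517938 215.36042650727248 [[0.0181, -0.9927, 0.1192, 395.1399], [-0.9998, -0.0171, 0.0095, 135.1697], [-0.0074, -0.1194, -0.9928, 1472.5954], [0.0, 0.0, 0.0, 1.0]]
{'time': 0.1, 'joint_pos': array([-7.70276490e+01,  7.51296498e+00,  8.53243661e+01,  8.38235809e-04,
        8.72623325e+01, -4.89185967e+00]), 'qd': array([ 0.14421947, -0.05065747, -0.12065631,  0.00960018, -0.04250368,
        0.05589626]), 'joint_efforts': array([ 3.39797143e-04, -5.70953715e+01, -5.01943016e+01, -2.82698020e-04,
        8.17243854e-03,  1.12189247e-05]), 'tool_pos': array([ 184.04564369, -570.85376547,  403.71359791]), 'tcp_rot': array([-1.79900771e+02, -9.33300478e-03,  1.78641618e+01]), 'ft_force': array([-0.26494819,  0.48879612, -0.56992329]), 'wrist_torque': array([ 0.01612347, -0.00406676,  0.02223349]), 'grip_force': 0.0, 'finger_gap': 85.5144834859414}
```

View pics/top1.png

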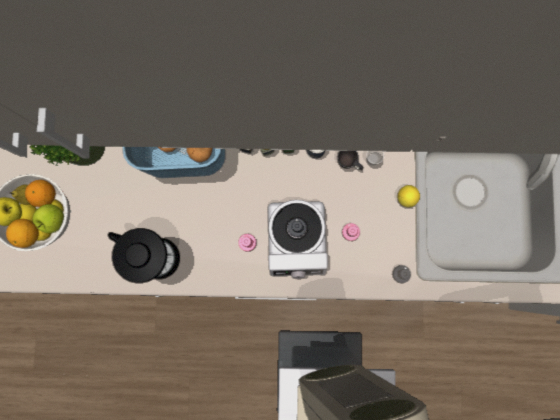

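View pics/scene1.png

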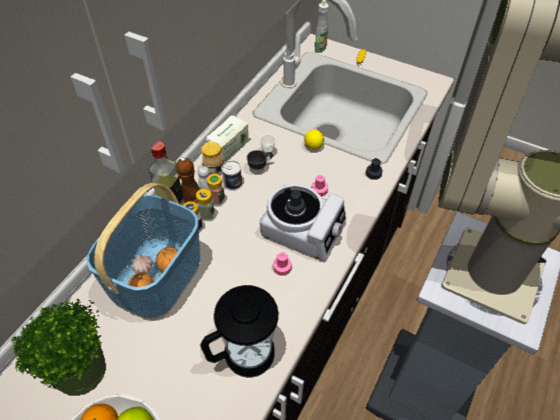

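The top view shows the base with its hub at about (297,227), and the panel towards the robot at row 262. The spare is at (401,273), with pink decoys at (247,242) and (351,231). I'll zoom in on the base.

```bash
cat > h.py <<'E'
from bench import *
import cv2,numpy as np
def px2w(s,u,v,z):
    E=s["extrinsics"];d=E[:3,:3]@np.array([(u-s["cx"])/s["fx"],(v-s["cy"])/s["fy"],1])
    return E[:3,3]+d*(z-E[2,3])/d[2]
def w2px(s,p):
    E=s["extrinsics"];c=E[:3,:3].T@(np.array(p)-E[:3,3])
    return s["cx"]+s["fx"]*c[0]/c[2],s["cy"]+s["fy"]*c[1]/c[2]
E
python3 - <<'E'
from h import *
s=snapshot("top");a=cv2.resize(s["img"][185:285,255:340],None,fx=5,fy=5,interpolation=cv2.INTER_CUBIC)
t=snapshot("scene");b=cv2.resize(t["img"][165:265,250:355],None,fx=3,fy=5,interpolation=cv2.INTER_CUBIC)
cv2.imwrite("pics/z.png",np.hstack([a,b])[:,:,::-1])
print(px2w(s,297,227,135),px2w(t,295,199,128))
E
```

```text
[526.06936844 116.00417172 135.        ] [528.608108   126.23238475 128.        ]
```

View pics/z.png

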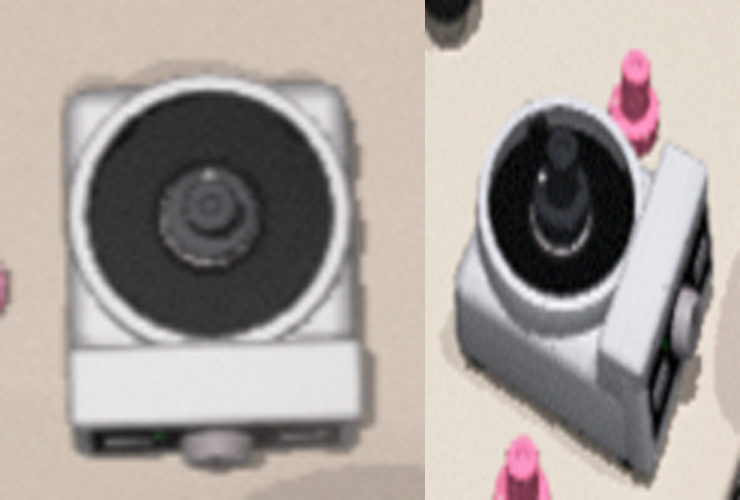

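The hub's top is at about px (297,226) in the top view and (296,193) in the scene view, which puts it near (525,117). The base is turned only about 2° and the dot points away from the robot. I'll move over it now, then turn the hand.

```bash
R='0.335 -0.344 0 0 0 0 -1'
python3 -m jog '0.335 -0.344 0 0 0 0 -1;0.335 -0.344 0 0 0 0 -1;0.335 -0.344 0 0 0 0 -1;0.335 -0.344 0 0 0 0 -1;0.335 -0.344 0 0 0 0 -1' >/dev/null
python3 -m jog '0.335 -0.344 0 0 0 0 -1;0.335 -0.344 0 0 0 0 -1;0.335 -0.344 0 0 0 0 -1;0.335 -0.344 0 0 0 0 -1;0.335 -0.344 0 0 0 0 -1'
python3 -m jog '0.335 -0.344 0 0 0 0 -1;0.335 -0.344 0 0 0 0 -1;0.335 -0.344 0 0 0 0 -1;0.335 -0.344 0 0 0 0 -1;0.335 -0.344 0 0 0 0 -1'
python3 -m jog '0.335 -0.344 0 0 0 0 -1;0 0 0 0 0 -0.15 -1;0 0 0 0 0 -0.15 -1;0 0 0 0 0 -0.15 -1;0 0 0 0 0 -0.15 -1'
python3 -m jog '0 0 0 0 0 -0.15 -1;0 0 0 0 0 -0.15 -1;0 0 0 0 0 -0.15 -1;0 0 0 0 0 -0.15 -1;0 0 0 0 0 0 -1'
python3 - <<'E'
from h import *
s=snapshot("wrist");cv2.imwrite("pics/w1.png",s["img"][:,:,::-1])
t=snapshot("top");print(px2w(t,297,226,141));t=snapshot("scene");print(px2w(t,296,193,141))
print(s["extrinsics"].round(3).tolist(),s["fx"],s["cx"],s["cy"])
x=sense();print(x["tool_pos"],x["tcp_rot"],x["joint_pos"],x["time"])
E
```

```text
time: 1.45
tool_pos: [397.7, -139.4, 404.7]
tcp_rot: [180.0, -0.0, 17.9]
ft_force: [1.1, 0.3, -0.8]
finger_gap: 85.2
grip_force: 0.0
time: 2.08
tool_pos: [504.5, 75.8, 404.6]
tcp_rot: [180.0, -0.0, 17.9]
ft_force: [0.6, -0.8, 0.4]
finger_gap: 85.8
grip_force: 0.0
time: 2.7
tool_pos: [525.3, 117.3, 404.4]
tcp_rot: [-180.0, 0.0, 54.2]
ft_force: [-0.4, 0.5, 0.7]
finger_gap: 85.5
grip_force: 0.0
time: 3.32
tool_pos: [525.3, 117.2, 404.5]
tcp_rot: [-180.0, 0.0, 89.8]
ft_force: [-0.6, -0.8, -0.4]
finger_gap: 85.5
grip_force: 0.0
[528.06399245 116.12968564 141.        ]
[531.1548237  116.65400266 141.        ]
[[1.0, -0.002, -0.001, 526.108], [-0.002, -0.951, -0.311, 196.799], [-0.0, 0.311, -0.951, 374.399], [0.0, 0.0, 0.0, 1.0]] 293.3071299761361 282.3724128080835 209.1546851756498
[525.3556462  117.21853014 404.60219757] [-1.79988426e+02 -1.77588888e-03  8.96805080e+01] [ 7.11861332e+00 -2.09137598e+00  9.51407739e+01  3.26384128e-03
  8.69618487e+01  7.43793184e+00] 3.475
```

View pics/w1.png

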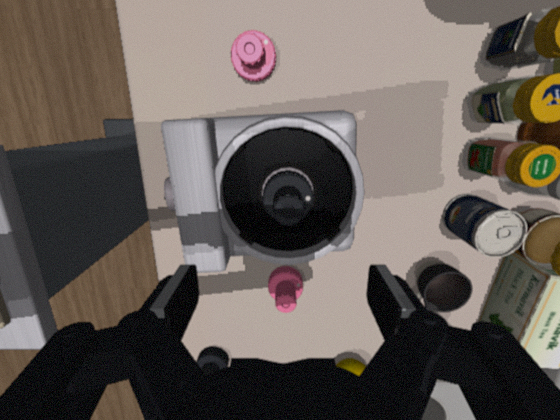

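The wrist view shows the base from (165,110) to (355,270), the coupling skirt ring at about (288,188) and the dot at (308,198). The hub's top is near (289,212). I'll zoom and overlay the projected model to refine this.

```bash
python3 - <<'E'
from h import *
s=snapshot("wrist");k=6;u0,v0=235,140
im=np.clip(s["img"][v0:v0+100,u0:u0+110].astype(float)*2.2,0,255).astype(np.uint8)
im=cv2.resize(im,None,fx=k,fy=k,interpolation=cv2.INTER_CUBIC)
def circ(x,y,z,r,c):
    p=np.array([w2px(s,(x+r*np.cos(a),y+r*np.sin(a),z)) for a in np.linspace(0,6.3,60)])
    cv2.polylines(im,[np.int32((p-[u0,v0]+.5)*k)],True,c,1)
x,y=528.5,116.5
circ(x,y,141,14,(255,0,0));circ(x,y,105,24.5,(0,255,0));circ(x,y,98,67,(255,255,0))
cv2.imwrite("pics/w2.png",im[:,:,::-1])
E
```

```text
(no output)
```

View pics/w2.png

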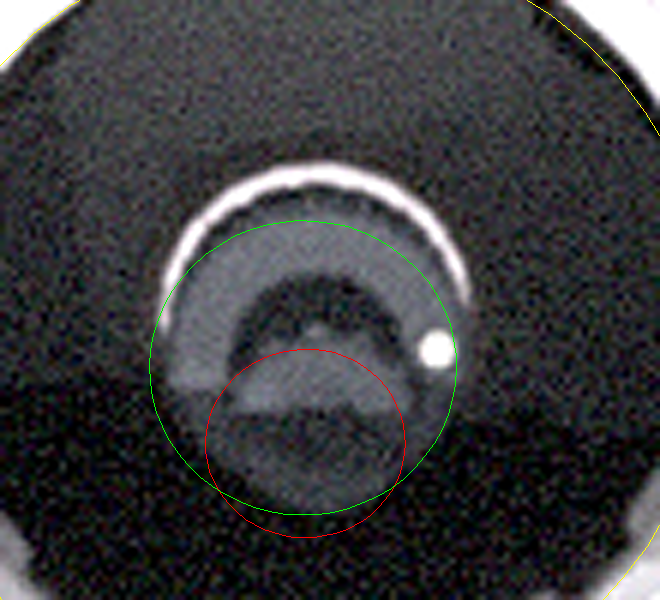

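The real hub sits about 2 mm in x and 3 mm in y beyond my guess, so I'll take (530,118.5). Next: descend and grip.

```bash

python3 -m jog '0.013 0.047 0.3 0 0 0 -1;0 0 0.3 0 0 0 -1;0 0 0.3 0 0 0 -1;0 0 0.3 0 0 0 -1;0 0 0 0 0 0 -1'
python3 -m jog '0 0 0 0 0 0 1;0 0 0 0 0 0 1;0 0 0 0 0 0 1;0 0 0 0 0 0 1;0 0 0 0 0 0 1' 70
python3 -m jog '0 0 0 0 0 0 1;0 0 0 0 0 0 1;0 0 0 0 0 0 1;0 0 0 0 0 0 1'
python3 -c "
from bench import *
print(sense())"
```

```text
time: 4.15
tool_pos: [528.8, 118.3, 281.9]
tcp_rot: [-179.7, 0.0, 89.8]
ft_force: [-0.7, 0.6, 0.2]
finger_gap: 85.4
grip_force: 0.0
time: 4.78
tool_pos: [530.6, 118.6, 286.1]
tcp_rot: [179.9, -0.0, 89.9]
ft_force: [-1.1, 0.4, 7.0]
finger_gap: 25.7
grip_force: 68.6
time: 5.28
tool_pos: [530.7, 118.6, 286.1]
tcp_rot: [179.9, -0.0, 89.9]
ft_force: [-0.3, -0.2, 7.1]
finger_gap: 25.6
grip_force: 68.6
{'time': 5.275, 'joint_pos': array([ 7.19214096e+00,  3.84123597e+00,  1.01839950e+02, -3.17838492e-03,
        7.41856465e+01,  7.33242324e+00]), 'qd': array([-0.04990303,  0.06497798,  0.02043073, -0.11768939,  0.01131059,
        0.05775371]), 'joint_efforts': array([ 1.97543594e-02, -4.73247743e+01, -4.42360604e+01,  4.75534424e-02,
       -2.05997480e-01,  3.60664060e-03]), 'tool_pos': array([530.65682554, 118.55934405, 286.08871906]), 'tcp_rot': array([ 1.79867531e+02, -1.39605809e-02,  8.98605965e+01]), 'ft_force': array([-0.25461004, -0.21729597,  7.10892563]), 'wrist_torque': array([-0.02226262,  0.0092943 ,  0.0331431 ]), 'grip_force': 68.64096879959106, 'finger_gap': 25.62377609549468}
```

Gripped and well centred. Now a counterclockwise trial of 10°.

```bash

python3 -m jog '0 0 0 0 0 -0.03 1;0 0 0 0 0 -0.03 1;0 0 0 0 0 -0.03 1;0 0 0 0 0 -0.03 1;0 0 0 0 0 -0.03 1'
python3 -c "
from h import *
x=sense();print(x['wrist_torque'],x['tool_pos'],x['tcp_rot'],x['ft_force'])
s=snapshot('wrist');cv2.imwrite('pics/w3.png',cv2.resize(np.clip(s['img'][180:,130:440]*2.0,0,255).astype(np.uint8),None,fx=2,fy=2)[:,:,::-1])"
```

```text
time: 5.9
tool_pos: [530.6, 118.8, 286.1]
tcp_rot: [179.9, -0.0, 98.8]
ft_force: [-0.7, 1.6, 5.7]
finger_gap: 25.8
grip_force: 68.9
[ 0.29369646  0.04409947 -1.11689861] [530.62995151 118.75846914 286.0644625 ] [ 1.79864822e+02 -4.97862454e-02  9.88455258e+01] [-0.68731808  1.61915291  5.74192293]
```

View pics/w3.png

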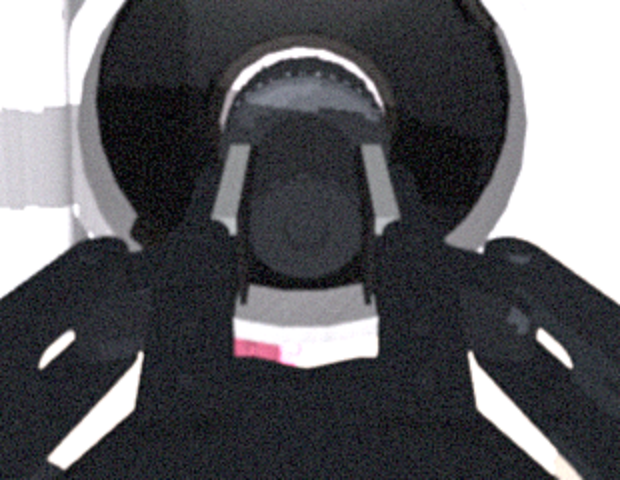

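The hub is held between the pads, and the dot is hidden behind the right finger. The resisting torque is 1.1 N·m at 9°, so it could be slipping. I'll try the other way and compare.

```bash
cat > q.py <<'E'
from bench import *
x=sense();print(x['wrist_torque'].round(2),x['tool_pos'].round(1),x['tcp_rot'].round(1),x['ft_force'].round(1))
E
python3 -m jog '0 0 0 0 0 0.03 1;0 0 0 0 0 0.03 1;0 0 0 0 0 0.03 1;0 0 0 0 0 0.03 1;0 0 0 0 0 0.03 1' >/dev/null;python3 q.py
python3 -m jog '0 0 0 0 0 0.03 1;0 0 0 0 0 0.03 1;0 0 0 0 0 0.03 1'>/dev/null;python3 q.py
python3 -m jog '0 0 0 0 0 0.03 1;0 0 0 0 0 0.03 1' ;python3 q.py
```

```text
[ 0.06 -0.12  0.11] [530.7 118.7 286.1] [179.9  -0.   89.8] [-0.2  0.8  4.9]
[ 0.03 -0.18  0.08] [530.7 118.7 286.1] [179.8  -0.   84.4] [-0.2 -0.8  4.5]
time: 7.2
tool_pos: [530.8, 118.6, 286.1]
tcp_rot: [179.8, -0.0, 80.8]
ft_force: [-0.3, 0.8, 4.9]
finger_gap: 25.9
grip_force: 68.9
[ 0.02 -0.17  0.05] [530.8 118.6 286.1] [179.8  -0.   80.8] [-0.3  0.8  4.9]
```

Clockwise turns freely at 0.1 N·m against 1.1 N·m, so the thread is left-handed. I'll continue clockwise to about 87° in all, climbing with it.

```bash

python3 -m jog '0 0 -0.002 0 0 0.085 1;0 0 -0.002 0 0 0.085 1;0 0 -0.002 0 0 0.085 1;0 0 -0.002 0 0 0.085 1;0 0 -0.002 0 0 0.085 1'>/dev/null;python3 q.py
python3 -m jog '0 0 -0.002 0 0 0.085 1;0 0 -0.002 0 0 0.085 1;0 0 -0.002 0 0 0.085 1;0 0 -0.002 0 0 0.085 1;0 0 -0.002 0 0 0.085 1'>/dev/null;python3 q.py
python3 -m jog '0 0 -0.002 0 0 0.085 1;0 0 -0.002 0 0 0.085 1;0 0 -0.002 0 0 0.085 1;0 0 -0.002 0 0 0.085 1;0 0 0 0 0 0 1';python3 q.py
python3 -c "
from h import *
s=snapshot('wrist');cv2.imwrite('pics/w4.png',cv2.resize(np.clip(s['img'][180:,130:440]*2.0,0,255).astype(np.uint8),None,fx=2,fy=2)[:,:,::-1])"
```

```text
[-0.09  0.18  0.13] [530.4 118.5 286.7] [ 1.799e+02 -1.000e-01  5.520e+01] [-0.9 -1.2  5. ]
[-0.1   0.39  0.12] [530.4 118.5 287.8] [ 1.80e+02 -1.00e-01  2.97e+01] [-1.4 -1.2  6.2]
time: 9.07
tool_pos: [530.4, 118.6, 288.7]
tcp_rot: [-180.0, -0.1, 9.4]
ft_force: [-1.3, 1.2, 7.2]
finger_gap: 25.6
grip_force: 69.0
[ 0.03  0.34 -0.02] [530.4 118.6 288.7] [-1.8e+02 -1.0e-01  9.4e+00] [-1.3  1.2  7.2]
```

View pics/w4.png

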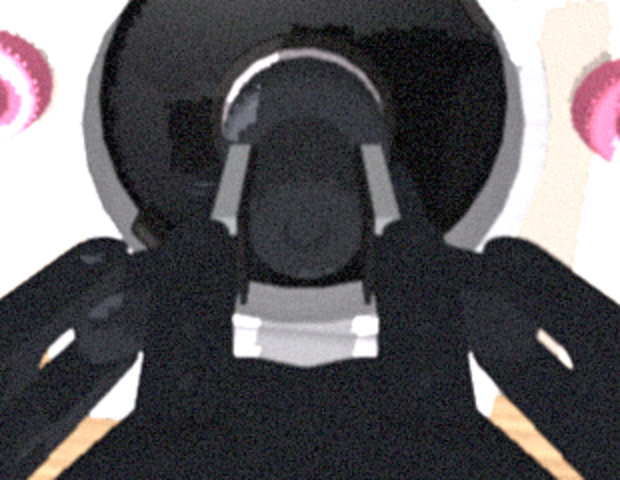

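The dot is still hidden by the finger. I'll test with a small lift.

```bash

python3 -m jog '0 0 -0.02 0 0 0 1;0 0 -0.02 0 0 0 1;0 0 0 0 0 0 1';python3 q.py
```

```text
time: 9.5
tool_pos: [530.0, 118.5, 291.3]
tcp_rot: [-180.0, 0.0, 9.5]
ft_force: [0.3, 0.3, -2.2]
finger_gap: 25.5
grip_force: 68.8
[-0.   -0.04 -0.01] [530.  118.5 291.3] [-180.     0.     9.5] [ 0.3  0.3 -2.2]
```

The force is only about the coupling's weight, so it's free. I'll lift it straight up.

```bash

python3 -m jog '0 0 -0.04 0 0 0 1;0 0 -0.05 0 0 0 1;0 0 -0.06 0 0 0 1';python3 q.py
python3 -m jog '0 0 -0.12 0 0 0 1;0 0 -0.16 0 0 0 1;0 0 -0.16 0 0 0 1;0 0 -0.14 0 0 0 1;0 0 -0.08 0 0 0 1' >/dev/null
python3 -m jog '0 0 -0.03 0 0 0 1;0 0 0 0 0 0 1;0 0 0 0 0 0 1;0 0 0 0 0 0 1;0 0 0 0 0 0 1';python3 q.py
python3 -c "
from h import *
s=snapshot('wrist');t=snapshot('scene')
a=cv2.resize(np.clip(s['img'][120:,130:430]*2.0,0,255).astype(np.uint8),(400,400));b=cv2.resize(t['img'][120:260,230:370],(400,400))
cv2.imwrite('pics/w5.png',np.hstack([a,b])[:,:,::-1])"
```

```text
time: 9.88
tool_pos: [530.1, 118.5, 306.9]
tcp_rot: [-180.0, -0.0, 9.5]
ft_force: [0.8, -0.4, -1.9]
finger_gap: 25.6
grip_force: 68.9
[-0.01 -0.03 -0.01] [530.1 118.5 306.9] [-180.    -0.     9.5] [ 0.8 -0.4 -1.9]
time: 11.12
tool_pos: [530.0, 118.5, 375.2]
tcp_rot: [-180.0, 0.0, 9.5]
ft_force: [-0.2, 0.4, -3.6]
finger_gap: 26.1
grip_force: 68.9
[ 0.    0.03 -0.08] [530.  118.5 375.2] [-180.     0.     9.5] [-0.2  0.4 -3.6]
```

View pics/w5.png

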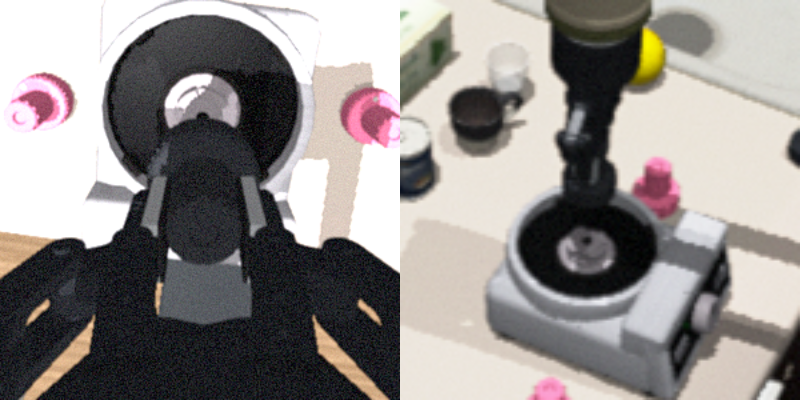

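The coupling is off and held upright in the gripper, about 75 mm above the rim. The shaft is bare at about (587,250) in the composite, and everything else in view is undisturbed.

```bash
python3 -c "
from bench import *
print(hand_in())"
```

```text
the job is handed in; nothing more can be done
None
```

The coupling has a left-hand thread: I unscrewed it about a quarter turn clockwise, lifted it off and handed in with it held upright about 75 mm above the motor base's rim; no verdict came back.

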